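Click the hotplate dial up one setting and start it

ROBOT

A 7-joint arm with a two-finger parallel gripper is mounted at the origin on the work surface. World frame = base frame: x ahead of the robot, y to its left, z up, the work surface at z = 0. Lengths are in m, angles in rad, forces in N, time in s.
With the tool pointing down it reaches from about 0.425 to 0.925 m from the base axis. Payload 6.8 kg.
Tool frame: the origin (TCP) lies midway between the tips of the shut fingers; the grasp point (between the pads) lies 19 mm behind it; x points along the fingers, z is the direction in which the jaws open and shut, and the axes are right-handed (so a half turn about x gives the same grasp; the last joint's range is limited). The gripper opens to 85 mm and grips with 20 to 120 N. Pads are 22 mm wide; open, the fingers measure 114 mm over their backs; the gripper's body (76 mm by 85 mm) begins 54 mm behind the grasp point. The pads swing forward as they close: fully open they stand 13 mm farther back than shut.
Start: joints at [-1.417, 0.477, 0.022, 1.555, -0.011, 1.109, -0.083], TCP at [0.175, 0.652, 0.231] pointing down, gripper open.
Joint ranges: [-2.96, 2.96], [-0.34, 2.1], [-1.41, 1.46], [0.24, 2.44], [-1.37, 4.51], [0.17, 1.92], [-2.96, 2.96]. Speed limits (rad/s): [2.39, 2.39, 3.14, 3.14, 3.14, 3.14, 3.14].

INTERFACE

Orientations are given as a unit quaternion [x, y, z, w].
In Python, from rig import arm gives the robot as it stands.
- The arm moves only by the shell command python3 -m inch 'ROWS' [FORCE]. ROWS is JSON, one flat list of numbers, 5 for each row, row after row: the finger opening in cm, from 0 to 8.54, then the shift along the world's x, y, z in cm, then the turn about the world's z in units of 5 degrees (1.0 is 5 degrees). A call has 1 to 5 rows; each row shifts and turns the pose as measured when the row begins; what a row does not reach is not made up. A row lasts 1/12 s, in which the tool goes at most 41.7 mm and 7.16 degrees, less where a joint would pass 70% of its speed; a pose out of reach is approached as far as the arm can. A call is refused whole if a number of a shift passes 4.17 or a number of a turn 1, either way. A call with a gripper value outside its range is refused whole. The fingers move at their own pace and stop on an object; FORCE is the grip in N (left out, the last holds). Time passes only in rows, so rows that do not move let the fingers close. It gives the time, the measured TCP pose, the force and the opening at its end, in the units of the state.
- arm.sense(): the state, without advancing time (a new reading comes with each control period).
- arm.capture(name): name is "scene" or "top" or "wrist"; returns a dict with "image" (480x640x3 uint8, red, green, blue), "range_z" (480x640 float32, m along the optical axis (not along the pixel's ray), 0 where there is no reading), "mtx" (3x3 intrinsics, pixels), "rvec" (rotation vector, rad) and "tvec" (3), from world to camera coordinates, as OpenCV has them. Camera axes: x right, y down, z forward; pixel columns grow to the right and rows downward; lengths in m; the calibration is good to about 2 mm. A picture is of the moment at which its call begins.
- arm.finish_job(): hands the job in, once; it reports no verdict.
The state is a dict: "time_s": time; "q": joint angles; "qd": joint speeds; "joint_efforts": joint torques, N m; "tcp_pos": TCP position; "tool_rot": TCP orientation; "contact_force": force on the tool from outside, world axes, zero at the start; "moment": the same for the moment, N m; "grip_width": opening from 0.0 (shut) to 1.0 (fully open).
Only numpy, scipy, OpenCV 4.12 (cv2) and the standard library are available. Lean on these libraries where they do the work, as an engineer would, in place of code of your own. Each camera call takes 0.05 s, during which the arm holds its last target. There are 200 camera calls.

TASK

Set the hotplate for the tawa: with a fingertip on the knurled face of the recessed heat dial, turn it clockwise by friction from off until it clicks into the next setting, and no further. Then push the start button fully down with a fingertip and let it come back up. Lift nothing, and leave the tawa, spatula, ghee pot and spoon caddy where they are; finish clear of everything.

Things in the scene. Friction and masses are not known exactly. Their poses are not given: they have to be found in the camera images.
- dial (a joint): turning angle of the heat dial, rad: 0 = off click, growing clockwise seen from above; clicks (stable detents) at 0, 0.70 and 1.40, end stops just outside them. Turning from 0 it resists with up to about 0.03 N m (a fingertip slips a little, so watch it), tips over at about 0.35 rad and from there pulls itself to 0.70; from 0.70 it tips over to 1.40 at about 1.05 rad.
- dial_top (a point): centre of the dial's flat top, on its upright turning axis (z up; x points away from the pointer). The heat dial is a black plastic disc 71 mm across with a white pointer line and fine radial knurling 27 to 35 mm from the axis. A fingertip pressed on it off the axis and moved round in an arc turns it.
- start (a joint): travel of the start button, m: 0 = up, 0.006 = fully down; springs back up by itself. Fully down takes about 5 N.
- start_top (a point): centre of the top face of the round steel start button, 34 mm across, in a black housing; it is pressed straight down. The dial and the button stand side by side 170 mm apart on the strip of the hotplate nearest the robot; either may be the left one.
- hob: steel hotplate, 360 x 360 mm, flat top 60 mm above the counter, fixed. Origin at the centre of its underside, on the counter. Its x axis points away from the control strip, the strip's centre line lies at x = -125 mm. A dark heating plate 184 mm across, 8 mm high, is centred at x = 62 mm.
- tawa: cast iron tawa, loose, 220 mm across and 20 mm high, rim about 88 mm above the counter, standing on the heating plate; origin at the centre of its underside; a bar handle runs 245 mm out along its y axis, up to 110 mm above the counter. Leave alone.
- spatula: grey hard silicone spatula, loose, 270 mm long, lying on the counter between robot and hotplate; its long axis is its x axis. Leave alone.
- ghee_pot: open steel ghee pot, loose, about 80 mm across, 85 mm high, beside the hotplate on the robot's right; origin at the centre of its underside. Leave alone.
- caddy: white plastic caddy, fixed, 200 x 90 x 55 mm, with two spoons inside, beside the hotplate on the robot's left; origin at the centre of its underside. Leave alone.
- caddy_lid (a joint): position of the caddy's clear sliding lid, m, along the caddy's x axis; it stands half open at about 0 and slides freely. Leave alone.
- dial_base: the dial's fixed mount: an aluminium collar, 75 mm inside, 96 mm outside, 12 mm high, with three black marks; origin on the dial's axis on the hotplate's top. The dial's top stands only 2 mm above the collar, so its sides cannot be gripped. The dial is sprung: pressed down it sinks up to 4 mm at about 2 N per mm (8 N at the bottom).

How it is judged:
By the outcome, as a careful person would: the job done as asked, in the order asked, and still so for the second after the job is handed in, with the robot touching nothing.
It also fails if it takes over 42 s, if anything falls off the work surface, if the arm or the gripper's body presses on something with over 40 N, if the wrist force passes 120 N, or if a joint passes its speed limit or range.

## Working session

There is one attempt and no reset: what is moved stays moved. The work goes in short steps, Python scripts to look and compute and a shell command to move; the robot and the scene stay as the last step left them, time stands still between calls to the robot, and variables do not carry over. Pictures are saved under pics/ and viewed, about 8 in all and at most 12, crops included, and the job is handed in when it is done.

```bash
mkdir -p pics; ls; python3 - <<'E'
from rig import arm
import cv2,numpy as np
ims=[]
for n in("scene","top"):
    c=arm.capture(n); np.savez(f"{n}.npz",**c); cv2.imwrite(f"pics/{n}1.png",c["image"][:,:,::-1])
    R=cv2.Rodrigues(c["rvec"])[0]; print(n,(-R.T@c["tvec"].ravel()).round(3),c["mtx"][0,0])
s=arm.sense();print({k:np.round(v,3) for k,v in s.items()})
E
```

```text
pics
scene [ 1.213 -0.236  0.534] 476.7869403567545
top [0.493 0.038 1.367] 566.4397350706643
{'time_s': np.float64(0.1), 'q': array([-1.417,  0.478,  0.022,  1.556, -0.011,  1.109, -0.083]), 'qd': array([-0.   , -0.001,  0.   , -0.002, -0.001, -0.002,  0.   ]), 'joint_efforts': array([ 4.0000e-03, -5.9776e+01,  1.6130e+00, -2.8195e+01,  1.3000e-02,
        5.0000e-03, -0.0000e+00]), 'tcp_pos': array([0.175, 0.651, 0.23 ]), 'tool_rot': array([-0.431,  0.561,  0.43 ,  0.561]), 'contact_force': array([-0.577, -0.457,  0.157]), 'moment': array([-0.021, -0.024,  0.037]), 'grip_width': np.float64(1.001)}
```

View pics/top1.png

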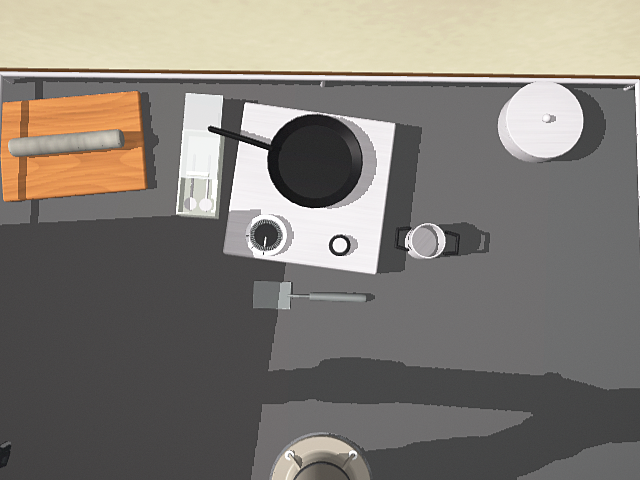

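View pics/scene1.png

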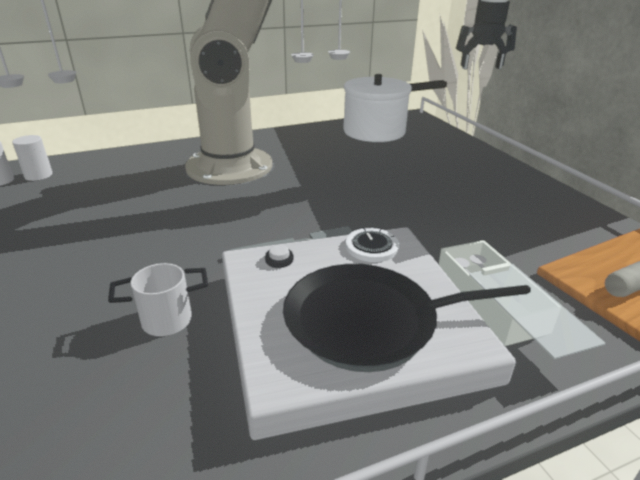

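The top view shows the dial at about (266,236) on the left with its pointer toward the robot. The button is at (340,245), and the tawa handle stays behind the dial, away from the strip. Next I measure both positions.

```bash
cat > h.py <<'E'
import numpy as np,cv2
def ray(c,u,v,z):
    R=cv2.Rodrigues(c["rvec"])[0];o=-R.T@c["tvec"].ravel()
    d=R.T@np.linalg.inv(c["mtx"])@np.array([u,v,1.]);return o+d*(z-o[2])/d[2]
def pt(c,u,v):
    R=cv2.Rodrigues(c["rvec"])[0];p=np.linalg.inv(c["mtx"])@np.array([u,v,1.])*c["range_z"][int(v),int(u)]
    return R.T@(p-c["tvec"].ravel())
E
python3 - <<'E'
import numpy as np,cv2
from h import *
c=dict(np.load("top.npz"));g=cv2.cvtColor(c["image"],cv2.COLOR_RGB2GRAY)
for nm,(u,v),r,z in(("dial",(266,236),20,.074),("btn",(340,245),14,.07)):
    m=np.zeros_like(g);m[v-r:v+r,u-r:u+r]=(g[v-r:v+r,u-r:u+r]<100)
    n,l,st,ce=cv2.connectedComponentsWithStats(m)
    i=1+np.argmax(st[1:,4]); cn=cv2.findContours((l==i).astype(np.uint8),0,1)[0][0]
    (x,y),R=cv2.minEnclosingCircle(cn);print(nm,x,y,R,st[i],ray(c,x,y,z).round(4),pt(c,u,v).round(4), "diam",2*R/c["mtx"][0,0]*1.293)
print(pt(c,250,180).round(3),pt(c,310,260).round(3))
big=cv2.resize(c["image"][205:275,220:370],None,fx=5,fy=5,interpolation=cv2.INTER_CUBIC)
cv2.imwrite("pics/crop1.png",big[:,:,::-1])
E
```

```text
dial 265.59466552734375 234.99703979492188 15.478236198425293 [251 220  30  31 525] [0.5837 0.1314 0.074 ] [0.581  0.1301 0.0794] diam 0.07066368464446515
btn 339.32977294921875 245.10638427734375 10.727527618408203 [329 235  22  21 180] [ 0.5617 -0.0375  0.07  ] [ 0.5612 -0.0382  0.0846] diam 0.048975000699311516
[0.713 0.17  0.058] [0.527 0.03  0.062]
```

View pics/crop1.png

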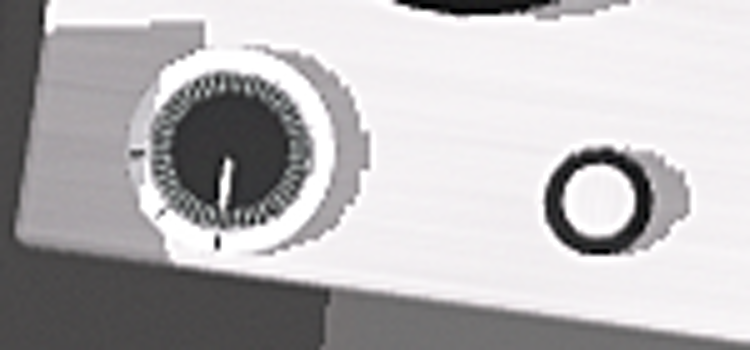

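The dial and button are 170 mm apart as stated, and the pointer sits on the off mark. The next marks run to the left, which is clockwise. I'll head above the dial with the fingers narrowed, so both tips can rest on the knurl while the tool turns about the axis.

```bash
python3 -m inch '[3.8,2.5,-3.2,0,0, 3.8,2.5,-3.2,0,0, 3.8,2.5,-3.2,0,0, 3.8,2.5,-3.2,0,0, 3.8,2.5,-3.2,0,0]' 20; python3 -m inch '[3.8,2.5,-3.2,0,0, 3.8,2.5,-3.2,0,0, 3.8,2.5,-3.2,0,0, 3.8,2.5,-3.2,0,0, 3.8,2.5,-3.2,0,0]'
```

```text
time_s: 0.52
tcp_pos: [0.2907, 0.4924, 0.2266]
tool_rot: [-0.435, 0.559, 0.437, 0.554]
contact_force: [1.2, 0.1, 1.5]
grip_width: 0.445
time_s: 0.93
tcp_pos: [0.4164, 0.3259, 0.2254]
tool_rot: [-0.435, 0.56, 0.437, 0.553]
contact_force: [1.5, 0.3, -0.1]
grip_width: 0.447
```

```bash
python3 -m inch '[3.8,2.6,-3.1,0,0, 3.8,2.6,-3.1,0,0, 3.8,2.6,-3.1,0,0, 3.8,2.6,-3.1,0,0, 3.8,2.6,-3.1,0,0]'; python3 -m inch '[3.8,2.5,-3,0,0, 3.8,1.0,-1,0,0, 3.8,0,0,0,0]'
python3 - <<'E'
from rig import arm
import cv2,numpy as np
from h import *
c=arm.capture("wrist");np.savez("w1.npz",**c);cv2.imwrite("pics/w1.png",c["image"][:,:,::-1])
s=arm.sense();print(s["tcp_pos"],s["q"],s["contact_force"])
R=cv2.Rodrigues(c["rvec"])[0]
for n,p in(("tcp",s["tcp_pos"]),("dial",[.5837,.1314,.074]),("btn",[.5617,-.0375,.085])):
    x=c["mtx"]@(R@np.array(p)+c["tvec"].ravel());print(n,(x[:2]/x[2]).round(1))
E
```

```text
time_s: 1.35
tcp_pos: [0.5473, 0.1639, 0.2248]
tool_rot: [-0.435, 0.56, 0.438, 0.552]
contact_force: [0.3, 1.1, -0.0]
grip_width: 0.442
time_s: 1.6
tcp_pos: [0.5877, 0.1108, 0.2242]
tool_rot: [-0.433, 0.564, 0.432, 0.555]
contact_force: [0.0, 0.3, 0.7]
grip_width: 0.444
[0.58685578 0.11139214 0.22414119] [-0.51666747  0.36897928  0.28648421  1.76258147 -0.1110837   1.03831014
  1.12699031] [ 0.15312863 -1.0442026   0.22751734]
tcp [320.7 299.2]
dial [345.8 207.1]
btn [135.7 235.3]
```

View pics/w1.png

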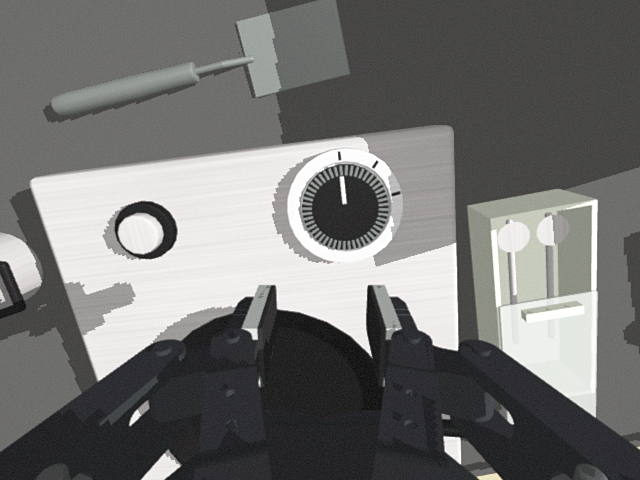

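The wrist view shows the dial at (345,207) and the button at (140,230). The pad tips are thin plates standing proud of the black backing. An opening of about 5 cm puts them on the knurl at r of 25 to 32 mm. Now I refine both centres from this view.

```bash
cat > dial.py <<'E'
import numpy as np,cv2
from h import *
def pointer(c,dp=(.5837,.1314,.074)):
    "outer collar circle centre and pointer direction (world)"
    R=cv2.Rodrigues(c["rvec"])[0];p=c["mtx"]@(R@np.array(dp)+c["tvec"].ravel());u0,v0=p[:2]/p[2]
    g=cv2.cvtColor(c["image"],cv2.COLOR_RGB2GRAY);f=c["mtx"][0,0]/p[2]
    yy,xx=np.mgrid[:480,:640]
    m=((g<110)&(np.hypot(xx-u0,yy-v0)<.040*f)).astype(np.uint8)
    m=cv2.morphologyEx(m,cv2.MORPH_CLOSE,np.ones((7,7)))
    n,l,st,ce=cv2.connectedComponentsWithStats(m);i=1+np.argmax(st[1:,4])
    cn=cv2.findContours((l==i).astype(np.uint8),0,1)[0][0];(u,v),d,a=cv2.fitEllipse(cv2.convexHull(cn))
    w=(g>170)&(np.hypot(xx-u,yy-v)<.026*f)
    C=ray(c,u,v,.074);P=ray(c,xx[w].mean(),yy[w].mean(),.074)
    return C,np.array(d)/f,P,np.degrees(np.arctan2(*(P-C)[[1,0]])),w.sum()
E
python3 - <<'E'
from dial import *
c=dict(np.load("w1.npz"));print(pointer(c));print(pt(c,345,207),pt(c,137,234))
g=cv2.cvtColor(c["image"],cv2.COLOR_RGB2GRAY)
q=g[195:265,105:185];
m=(q<75).astype(np.uint8);n,l,st,ce=cv2.connectedComponentsWithStats(m);print(st)
i=1+np.argmax(st[1:,4]);cn=cv2.findContours((l==i).astype(np.uint8),0,1)[0][0]
(u,v),d,_=cv2.fitEllipse(cv2.convexHull(cn));print(u+105,v+195,d)
for z in(.07,.075):print(ray(c,u+105,v+195,z))
h=(l!=i).astype(np.uint8);n,l,st,ce=cv2.connectedComponentsWithStats(h);print(st,ce+[105,195])
for k in range(1,n):
    if 300<st[k,4]<3000: print(ray(c,*(ce[k]+[105,195]),.085),pt(c,*(ce[k]+[105,195])))
E
```

```text
(array([0.58152208, 0.13278637, 0.074     ]), array([0.07016677, 0.07559477]), array([0.56906829, 0.13226686, 0.074     ]), np.float64(-177.6113065353597), np.int64(116))
[0.58349082 0.13079064 0.07366404] [ 0.56132775 -0.03771863  0.08217825]
[[   0    0   80   70 4373]
 [  10    7   62   57 1227]]
145.23831939697266 229.60962295532227 (56.248443603515625, 61.963966369628906)
[ 0.5612852  -0.03665515  0.07      ]
[ 0.56057001 -0.03384006  0.075     ]
[[  10    7   62   57 1227]
 [   0    0   80   70 4373]] [[151.44824776 225.37734311]
 [142.55042305 230.65675737]]
```

```bash
python3 -m inch '[5.0,-0.4,2.1,-2,0, 5.0,0,0,-3.5,0, 5.0,0,0,-3.5,0, 5.0,0,0,-2.5,0, 5.0,0,0,0,0]'; python3 -m inch '[5.0,0,0,0,0]'
python3 - <<'E'
from dial import *
from rig import arm
c=arm.capture("wrist");cv2.imwrite("pics/w2.png",c["image"][:,:,::-1])
s=arm.sense();print(s["tcp_pos"],s["contact_force"]);
R=cv2.Rodrigues(c["rvec"])[0]
for p in([.583,.132,.074],s["tcp_pos"]):
    x=c["mtx"]@(R@np.array(p)+c["tvec"].ravel());print((x[:2]/x[2]).round(1))
E
```

```text
time_s: 2.07
tcp_pos: [0.5795, 0.1408, 0.1071]
tool_rot: [-0.434, 0.56, 0.435, 0.555]
contact_force: [-0.2, -0.2, 0.8]
grip_width: 0.582
time_s: 2.15
tcp_pos: [0.578, 0.1424, 0.1066]
tool_rot: [-0.434, 0.561, 0.437, 0.554]
contact_force: [-0.2, -1.0, -0.1]
grip_width: 0.591
[0.57769747 0.14266951 0.10665667] [-0.84664492  0.4661411  -1.6443054 ]
[303.3 286. ]
[320.3 300.9]
```

View pics/w2.png

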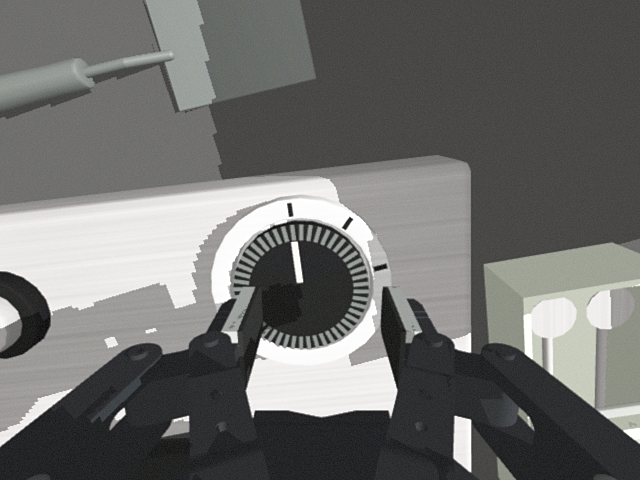

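The dial disc is centred at (302,285), matching its projection, and the tool sits about 1 cm off. I'll correct that and descend.

```bash
python3 -m inch '[5.0,0.5,-1.0,-1.0,0, 5.0,0,0,-1,0, 5.0,0,0,0,0]'; python3 -m inch '[5.0,0,0,0,0,5.0,0,0,0,0]'
```

```text
time_s: 2.45
tcp_pos: [0.5852, 0.1341, 0.0895]
tool_rot: [-0.435, 0.558, 0.437, 0.556]
contact_force: [-0.6, 0.4, -0.4]
grip_width: 0.586
time_s: 2.62
tcp_pos: [0.5862, 0.1333, 0.0904]
tool_rot: [-0.435, 0.558, 0.436, 0.556]
contact_force: [-0.3, 0.3, -0.3]
grip_width: 0.59
```

```bash
python3 -m inch '[5.0,-0.3,-0.1,-0.5,0, 5.0,0,0,0,0, 5.0,0,0,-0.4,0,5.0,0,0,0,0]'; python3 -m inch '[5.0,0,0,-0.3,0,5.0,0,0,0,0]';python3 -m inch '[5.0,0,0,-0.2,0,5.0,0,0,0,0]'
```

```text
time_s: 2.95
tcp_pos: [0.5839, 0.1323, 0.0822]
tool_rot: [-0.435, 0.557, 0.436, 0.558]
contact_force: [-0.2, -1.0, 0.1]
grip_width: 0.587
time_s: 3.12
tcp_pos: [0.5839, 0.1324, 0.0789]
tool_rot: [-0.435, 0.557, 0.436, 0.558]
contact_force: [-0.4, -0.4, -0.2]
grip_width: 0.59
time_s: 3.28
tcp_pos: [0.5839, 0.1325, 0.0766]
tool_rot: [-0.435, 0.557, 0.436, 0.557]
contact_force: [0.7, 0.6, -0.3]
grip_width: 0.583
```

```bash
python3 -m inch '[5.0,0,0,-0.3,0,5.0,0,0,0,0]';python3 -m inch '[5.0,0,0,-0.2,0,5.0,0,0,0,0]';python3 -m inch '[5.0,0,0,-0.15,0,5.0,0,0,0,0]'
```

```text
time_s: 3.45
tcp_pos: [0.5839, 0.1326, 0.0733]
tool_rot: [-0.435, 0.557, 0.436, 0.557]
contact_force: [-0.6, -0.0, -0.2]
grip_width: 0.588
time_s: 3.62
tcp_pos: [0.5841, 0.1326, 0.0711]
tool_rot: [-0.435, 0.557, 0.436, 0.558]
contact_force: [0.5, -1.3, 0.7]
grip_width: 0.585
time_s: 3.78
tcp_pos: [0.5843, 0.1326, 0.0698]
tool_rot: [-0.435, 0.556, 0.436, 0.558]
contact_force: [-1.3, 0.3, 3.1]
grip_width: 0.581
```

```bash
python3 -m inch '[5.0,-0.05,0,-0.1,0,5.0,0,0,0,0]';python3 -m inch '[5.0,0,0,-0.02,-0.8,5.0,0,0,0,-0.8,5.0,0,0,0,0]'
python3 - <<'E'
from dial import *
from rig import arm
c=arm.capture("wrist");cv2.imwrite("pics/w3.png",c["image"][:,:,::-1])
s=arm.sense();print(s["tcp_pos"],s["contact_force"],s["moment"],s["q"][6]);print(pointer(c,(.583,.132,.072)))
E
```

```text
time_s: 3.95
tcp_pos: [0.5843, 0.1326, 0.0693]
tool_rot: [-0.435, 0.556, 0.436, 0.558]
contact_force: [-1.6, 0.4, 3.8]
grip_width: 0.585
time_s: 4.2
tcp_pos: [0.5855, 0.1323, 0.0701]
tool_rot: [-0.394, 0.585, 0.394, 0.589]
contact_force: [0.1, -0.7, 2.7]
grip_width: 0.585
[0.58552761 0.13222639 0.07008978] [ 0.7046724  -1.30341754  1.84017815] [-0.1392939  -0.08037286  0.00627212] 1.0431679447610116
(array([0.58127031, 0.13301396, 0.074     ]), array([0.07440179, 0.08017979]), array([0.56908093, 0.13392493, 0.074     ]), np.float64(175.72595077445249), np.int64(403))
```

View pics/w3.png

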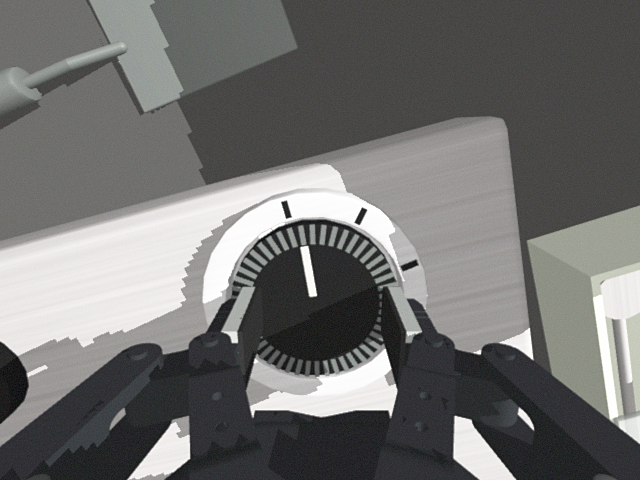

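The pads sit on the knurl. The pointer has moved about 8° off the off-mark at (287,210) toward the second mark at (361,216). I'll press a bit more and keep turning, measuring the pointer by a line fit.

```bash
cat > ang.py <<'E'
from dial import *
def ang(c,ctr=(.583,.132,.074)):
    "angle (rad, clockwise from robot-ward -x) of the pointer by line fit on the dial plane"
    R=cv2.Rodrigues(c["rvec"])[0];p=c["mtx"]@(R@np.array(ctr)+c["tvec"].ravel());u,v=p[:2]/p[2];f=c["mtx"][0,0]/p[2]
    g=cv2.cvtColor(c["image"],cv2.COLOR_RGB2GRAY);yy,xx=np.mgrid[:480,:640]
    m=((g>150)&(np.hypot(xx-u,yy-v)<.0255*f)).astype(np.uint8)
    n,l,st,ce=cv2.connectedComponentsWithStats(m);k=1+np.argmin(np.hypot(*(ce[1:]-[u,v]).T)+1e3*(st[1:,4]<40))
    P=np.array([ray(c,a,b,ctr[2])[:2] for a,b in zip(xx[l==k],yy[l==k])],np.float32)
    d=cv2.fitLine(P,cv2.DIST_L2,0,.01,.01)[:2,0]; d=-d if d[0]>0 else d
    return round(float(np.arctan2(d[1],-d[0])),3),st[k,4],P.mean(0)
if __name__=="__main__":
    import sys
    from rig import arm
    for n in sys.argv[1:] or ["wrist"]: print(n,ang(arm.capture(n)))
    s=arm.sense();print(s["tcp_pos"].round(4),s["contact_force"].round(1),s["moment"].round(3),s["q"][6],s["time_s"])
E
python3 - <<'E'
from ang import *
print(ang(dict(np.load("w1.npz"))));print(ang(dict(np.load("top.npz"))))
E
python3 ang.py wrist
python3 -m inch '[5.0,-0.1,0,-0.15,-0.4,5.0,0,0,-0.03,-0.8,5.0,0,0,0,-0.4]'; python3 ang.py wrist
```

```text
(0.133, np.int32(130), array([0.5693143 , 0.13235426], dtype=float32))
(0.112, np.int32(14), array([0.5688061 , 0.13372971], dtype=float32))
wrist (0.225, np.int32(416), array([0.5691208 , 0.13383399], dtype=float32))
[0.5855 0.1322 0.07  ] [-0.3 -1.   2.8] [-0.218 -0.13   0.002] 1.044062153179333 4.3
time_s: 4.55
tcp_pos: [0.5864, 0.1317, 0.0694]
tool_rot: [-0.355, 0.609, 0.353, 0.615]
contact_force: [-0.3, -0.2, 3.7]
grip_width: 0.585
wrist (0.336, np.int32(415), array([0.5693618, 0.135653 ], dtype=float32))
[0.5864 0.1317 0.0694] [ 0.9 -1.2  3.2] [-0.228 -0.02   0.022] 0.9315500216157683 4.6
```

```bash
python3 -m inch '[5.0,-0.2,0,-0.12,-0.5,5.0,-0.05,0,-0.03,-0.8,5.0,0,0,0,-0.6]'; python3 ang.py wrist
```

```text
time_s: 4.85
tcp_pos: [0.5861, 0.1317, 0.0693]
tool_rot: [-0.304, 0.635, 0.3, 0.644]
contact_force: [-0.6, -1.3, 4.1]
grip_width: 0.586
wrist (0.52, np.int32(410), array([0.57053024, 0.13843419], dtype=float32))
[0.5859 0.1318 0.0692] [-1.   0.   5.1] [-0.145  0.201 -0.049] 0.7959162893725192 4.9
```

```bash
python3 -m inch '[5.0,-0.1,0,-0.03,-0.8,5.0,0,0,0,-0.6]'; python3 ang.py wrist; python3 -m inch '[5.0,0,0,0.5,0,5.0,0,0,1,0,5.0,0,0,1.5,0,5.0,0,0,1,0,5.0,0,0,0,0]'; python3 ang.py wrist
```

```text
time_s: 5.07
tcp_pos: [0.5854, 0.1324, 0.0694]
tool_rot: [-0.265, 0.652, 0.261, 0.661]
contact_force: [-0.8, 0.3, 4.2]
grip_width: 0.585
wrist (0.695, np.int32(410), array([0.57213557, 0.1406828 ], dtype=float32))
[0.5854 0.1325 0.0693] [-1.1  1.7  4.3] [ 0.032  0.184 -0.038] 0.6966185693776892 5.1167
time_s: 5.53
tcp_pos: [0.5834, 0.1325, 0.1108]
tool_rot: [-0.269, 0.652, 0.265, 0.658]
contact_force: [0.9, -0.6, 0.4]
grip_width: 0.583
wrist (0.822, np.int32(269), array([0.57401985, 0.1417736 ], dtype=float32))
[0.5831 0.1325 0.1101] [ 0.1  0.1 -0.2] [-0.099  0.016 -0.014] 0.6819910259797701 5.5833
```

The pointer is at 0.69 rad from off, so the dial is in the second detent (0.70). Next is the button, with the fingers shut.

```bash
python3 -m inch '[0,-0.4,-3,2,0,0,-0.4,-4,1,0,0,-0.5,-4,0,0,0,-0.5,-4,0,0,0,-0.3,-1.2,0,0]'; python3 -m inch '[0,0,0,0,0,0,0,0,0,0]'
python3 - <<'E'
from dial import *
from rig import arm
c=arm.capture("wrist");cv2.imwrite("pics/w4.png",c["image"][:,:,::-1])
s=arm.sense();print(s["tcp_pos"],s["contact_force"])
R=cv2.Rodrigues(c["rvec"])[0]
for p in([.561,-.038,.082],s["tcp_pos"]):
    x=c["mtx"]@(R@np.array(p)+c["tvec"].ravel());print((x[:2]/x[2]).round(1))
E
```

```text
time_s: 6.0
tcp_pos: [0.5601, -0.0275, 0.1398]
tool_rot: [-0.274, 0.649, 0.272, 0.655]
contact_force: [0.7, -1.2, 0.1]
grip_width: -0.003
time_s: 6.17
tcp_pos: [0.5586, -0.0323, 0.1395]
tool_rot: [-0.272, 0.651, 0.27, 0.656]
contact_force: [1.0, -0.5, 0.3]
grip_width: -0.0
[ 0.55855988 -0.03178689  0.13936569] [-0.81254857  0.11479908 -0.24426486]
[315.4 264.9]
[320.3 301.4]
```

View pics/w4.png

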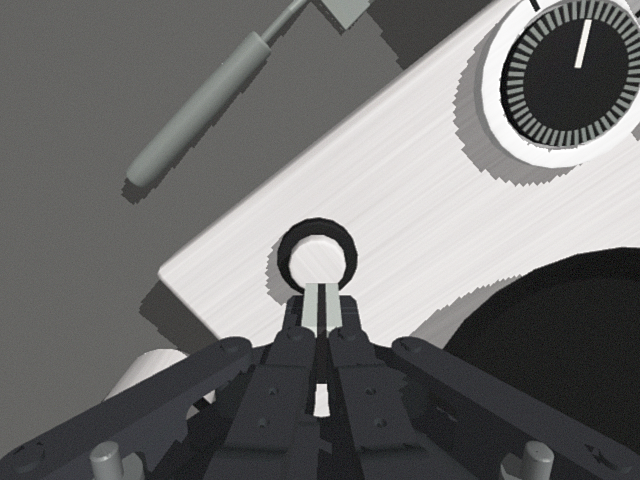

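The button face is at (318,263), within 3 px of its projection (315,265). I'll shift by (+0.2, −0.6) cm and descend.

```bash
python3 -m inch '[0,0.2,-0.5,-2,0,0,0,0,-1.6,0,0,0,0,0,0,0,0,0,0,0]'; python3 -m inch '[0,0,0,-0.5,0,0,0,0,0,0]'
```

```text
time_s: 6.55
tcp_pos: [0.5627, -0.0287, 0.1019]
tool_rot: [-0.275, 0.648, 0.274, 0.655]
contact_force: [-0.1, -0.1, -0.0]
grip_width: -0.001
time_s: 6.72
tcp_pos: [0.5632, -0.0257, 0.097]
tool_rot: [-0.276, 0.648, 0.276, 0.654]
contact_force: [0.5, 0.1, -0.6]
grip_width: -0.002
```

```bash
python3 -m inch '[0,-0.2,-1.2,0,0,0,0,0,0,0,0,0,0,0,0]'; python3 -m inch '[0,0,0,-0.3,0,0,0,0,0,0]'
```

```text
time_s: 6.97
tcp_pos: [0.5621, -0.0372, 0.0981]
tool_rot: [-0.277, 0.647, 0.277, 0.655]
contact_force: [1.0, 0.4, 0.5]
grip_width: -0.001
time_s: 7.13
tcp_pos: [0.5625, -0.0382, 0.0958]
tool_rot: [-0.277, 0.646, 0.276, 0.655]
contact_force: [-0.6, 0.4, -0.2]
grip_width: -0.004
```

```bash
python3 -m inch '[0,-0.1,0,-0.6,0,0,0,0,0,0]'; python3 -m inch '[0,0,0,-0.5,0,0,0,0,0,0]'; python3 -m inch '[0,0,0,-0.3,0,0,0,0,0,0]'
```

```text
time_s: 7.3
tcp_pos: [0.5616, -0.0383, 0.0896]
tool_rot: [-0.277, 0.646, 0.276, 0.656]
contact_force: [-0.5, -0.1, -0.4]
grip_width: -0.003
time_s: 7.47
tcp_pos: [0.5614, -0.0381, 0.0838]
tool_rot: [-0.277, 0.646, 0.276, 0.655]
contact_force: [-0.4, -0.0, -0.1]
grip_width: -0.002
time_s: 7.63
tcp_pos: [0.5618, -0.0382, 0.0805]
tool_rot: [-0.277, 0.646, 0.276, 0.656]
contact_force: [-0.8, -0.2, 1.7]
grip_width: 0.004
```

```bash
python3 -m inch '[0,0,0,-0.4,0,0,0,0,0,0]'; python3 -m inch '[0,0,0,-0.3,0,0,0,0,-0.1,0]'
```

```text
time_s: 7.8
tcp_pos: [0.5621, -0.0382, 0.0766]
tool_rot: [-0.277, 0.646, 0.276, 0.656]
contact_force: [-0.4, 0.2, 4.5]
grip_width: -0.0
time_s: 7.97
tcp_pos: [0.5623, -0.0383, 0.076]
tool_rot: [-0.276, 0.646, 0.277, 0.656]
contact_force: [-6.5, 0.7, 14.7]
grip_width: 0.001
```

```bash
python3 -m inch '[0,0,0,-0.3,0,0,0,0,-0.1,0]'; python3 -m inch '[0,0,0,0.6,0,0,0,0,1.5,0,0,0,0,3,0,0,0,0,4,0,0,0,0,4,0]';python3 -m inch '[0,-0.5,0,4,0,0,-1,0,3,0,0,0,0,0,0,0,0,0,0,0]'
python3 - <<'E'
from ang import *
from rig import arm
c=arm.capture("wrist");cv2.imwrite("pics/w5.png",c["image"][:,:,::-1])
t=arm.capture("top");cv2.imwrite("pics/top2.png",t["image"][:,:,::-1])
s=arm.sense();print(s["tcp_pos"],s["contact_force"],s["qd"].round(3))
print(ang(c))
R=cv2.Rodrigues(c["rvec"])[0];x=c["mtx"]@(R@np.array([.561,-.038,.082])+c["tvec"].ravel());u,v=x[:2]/x[2]
print(u,v,pt(c,u,v))
a=np.load("top.npz")["image"];d=cv2.absdiff(a,t["image"]).max(2)>60
print([tuple(int(q) for q in r) for r in cv2.connectedComponentsWithStats(d.astype(np.uint8))[2][1:] if r[4]>15])
E
```

```text
time_s: 8.13
tcp_pos: [0.5622, -0.0383, 0.0762]
tool_rot: [-0.275, 0.646, 0.277, 0.656]
contact_force: [-3.0, 0.1, 5.3]
grip_width: -0.003
time_s: 8.55
tcp_pos: [0.5555, -0.038, 0.2042]
tool_rot: [-0.273, 0.651, 0.279, 0.651]
contact_force: [1.6, 0.5, -0.2]
grip_width: -0.002
time_s: 8.88
tcp_pos: [0.5432, -0.0385, 0.2858]
tool_rot: [-0.274, 0.647, 0.278, 0.656]
contact_force: [-0.4, 0.3, -1.9]
grip_width: 0.002
[ 0.5429109  -0.03880326  0.28454469] [-0.47438666  0.9501727  -0.88040654] [ 0.005  0.03  -0.007  0.023 -0.002 -0.004  0.001]
(0.824, np.int32(102), array([0.57467365, 0.1415927 ], dtype=float32))
330.7416017887973 216.30332600539003 [ 0.56145169 -0.03831464  0.07979824]
[(319, 202, 87, 278, 13428), (639, 206, 1, 24, 24), (257, 236, 10, 14, 50)]
```

View pics/w5.png

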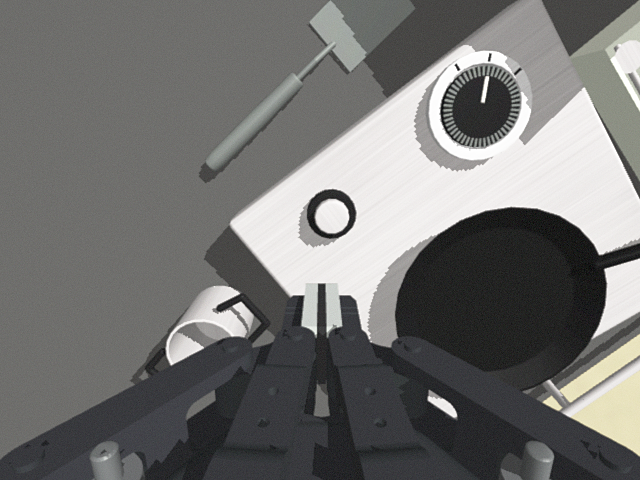

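View pics/top2.png

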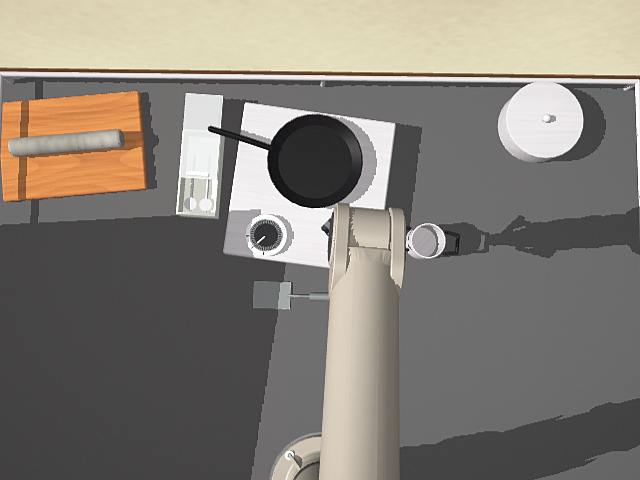

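The pointer is on the middle mark at (489,58) and nothing else has moved. The button's depth of 0.080 is ambiguous on one pixel, so I'll average over a patch before handing in.

```bash
python3 - <<'E'
from h import *
from rig import arm
def rel(c,u,v,hu,hv):
    f=lambda a,b:np.mean([pt(c,a+i,b+j)[2] for i in range(-5,6) for j in range(-5,6)])
    return f(u,v),f(hu,hv)
print(rel(dict(np.load("w1.npz")),137,234,220,200)); c=arm.capture("wrist");print(rel(c,331,216,400,180)); print(arm.sense()["contact_force"])
E
```

```text
(np.float64(0.08212371188280569), np.float64(0.0601873173810203))
(np.float64(0.0822491734091718), np.float64(0.0632389234845056))
[0.45086173 0.91935172 0.56098707]
```

```bash
python3 -c "
from rig import arm
print(arm.finish_job())"
```

```text
the job is handed in; nothing more can be done
None
```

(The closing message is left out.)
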